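# Shake food-sample chunks evenly over a two-bay drying tray

### The arm

A 6-joint arm with a two-finger parallel gripper is mounted at the origin on a cart in front of the work surface, level with it; the furniture and walls round the work are solid. World frame = base frame: x ahead of the robot, y to its left, z up, the work surface at z = 0. Lengths are in m, angles in degrees, forces in N, time in s.
With the tool pointing down it reaches from about 0.325 to 0.775 m from the base axis. Payload 5.5 kg.
Tool frame: the origin (TCP) lies at the centre of the arm's flange, where the gripper is bolted on; the fingertips stand 182 mm ahead of it and the grasp point (between the pads) lies 163 mm ahead of it; z points along the fingers, y is the line along which they close (so a half turn about z gives the same grasp; the last joint's range is limited). The gripper opens to 88 mm and grips with 3 to 60 N. Pads are 20 mm wide; open, the fingers measure 115 mm over their backs; the gripper's body (75 mm by 178 mm) begins 61 mm behind the grasp point.
Start: joints at [60.693, 5.22, 70.514, -0, 104.267, -3.249], TCP at [0.264, 0.539, 0.405] pointing down, gripper open.
Joint ranges: [-164.24, 164.24], [-49.07, 125.15], [9.68, 141.18], [-86.29, 266.29], [3.28, 154.24], [-151.56, 151.56]. Speed limits (degrees/s): [147.25, 147.25, 172.46, 180, 180, 180].

### API

Orientations are given as [roll, pitch, yaw] about the fixed x, y, z axes, in that order (R = Rz(yaw) Ry(pitch) Rx(roll)).
In Python, from station import r gives the robot as it stands. The module is installed in compiled form; this text tells all that it offers. Calls block until the motion is done:
- r.reach(position, orientation): joint-space move of the TCP to a pose.
- r.servo_line(position, rotation=None, speed=0.15): straight line of the TCP; rotation=None keeps the orientation; speed is the mean speed in m/s.
- r.move_joints(angles): joint-space move.
- r.let_go() and r.grab(squeeze=None): open the fingers fully, or close them until they stop; squeeze is the grip in N (None keeps the last).
- r.wait(seconds).
- r.inverse_kinematics(position, orientation): joint angles nearest the present ones, or None.
- r.sense(): the state.
- r.snapshot(name): name is "scene" or "top" or "wrist"; returns a dict with "frame" (420x560x3 uint8, red, green, blue), "fx", "fy", "cx", "cy" (pixels), "R" (3x3) and "t" (3): a world point X has camera coordinates R X + t. Camera axes: x right, y down, z forward; pixel columns grow to the right and rows downward; lengths in m; the calibration is good to about 2 mm. A picture is of the moment at which its call begins. There is no depth.
A pose or a line that the arm cannot do raises r.IKError and nothing moves.
- r.hand_in(): hands the job in; it is judged then, once.
The state is a dict: "clock": time; "joints": joint angles; "joint_vel": joint speeds; "joint_torque": joint torques, N m; "tcp_pos": TCP position; "orientation": TCP orientation; "contact_force": force on the tool from outside, world axes, zero at the start; "torque": the same for the moment, N m; "opening": finger opening in m; "gripper_force": force on a finger pad.
Only numpy, scipy, OpenCV 4.12 (cv2) and the standard library are available. Lean on these libraries where they do the work, as an engineer would, in place of code of your own. Each camera call takes 0.05 s, during which the arm holds its last target. There are 200 camera calls.

### The job

Take the shaker box by its grip and shake all six food chunks out of it over the two-bay metal drying tray, shared out evenly so that neither bay gets fewer than two. Then stand the empty shaker flat on the worktop beside the tray; do not touch the chunks with the gripper.

Things in the scene. Friction and masses are not known exactly. Their poses are not given: they have to be found in the camera images.
- tray: Shallow plain-metal drying tray, 170 mm (its x) by 260 mm (its y), 22 mm high, walls and floor 3 mm thick, fixed to the worktop. Origin at the centre of its underside, z up. A wall of the same thickness across the middle (along its x, at y = 0) parts it into two equal open bays, one at +y and one at -y, each about 164 by 125 mm inside.
- shaker: Loose flat shaker box, white with a clear cover, 100 mm long (its x), 100 wide (y), 36 high, some 180 g; lies level on the worktop. Origin at the centre of its underside, z up. Open only along its front (-x) end. A lengthwise wall at y = 0 parts it into two like lanes with three chunks each. Level, the chunks stay in; tilted front-down they slide out at some 15 to 25 degrees; 30 and a little shake empty it.
- shaker_mouth (a point): Middle of the shaker's open front, at the end of the wall between its lanes, 50 mm from the shaker's origin along its -x, 10 mm above the underside; chunks come out to both sides of it along the shaker's -x. Each lane's mouth is 45 mm wide and 30 mm high, from 3 to 33 mm above the underside.
- shaker_grip (a point): Grasp point inside the upright grip block on the shaker's cover, 12 mm along the shaker's +x from its origin, 66 mm above its underside (30 mm above the cover); axes as the shaker's. The block is 30 mm (x) by 16 mm (y), 50 mm high, its top 86 mm above the underside; a foot 36 by 24 mm and 4 mm high surrounds its base. Pinch it across the 16 mm.
- chunk_1: One of six like chunks of food sample: brown, hard, seven-sided nugget about 15 mm across and 13 mm high, 10 g. Origin at its centre. In the shaker at the start, three in each lane, behind the middle.
- chunk_2: One of six like chunks of food sample: brown, hard, seven-sided nugget about 15 mm across and 13 mm high, 10 g. Origin at its centre. In the shaker at the start, three in each lane, behind the middle.
- chunk_3: One of six like chunks of food sample: brown, hard, seven-sided nugget about 15 mm across and 13 mm high, 10 g. Origin at its centre. In the shaker at the start, three in each lane, behind the middle.
- chunk_4: One of six like chunks of food sample: brown, hard, seven-sided nugget about 15 mm across and 13 mm high, 10 g. Origin at its centre. In the shaker at the start, three in each lane, behind the middle.
- chunk_5: One of six like chunks of food sample: brown, hard, seven-sided nugget about 15 mm across and 13 mm high, 10 g. Origin at its centre. In the shaker at the start, three in each lane, behind the middle.
- chunk_6: One of six like chunks of food sample: brown, hard, seven-sided nugget about 15 mm across and 13 mm high, 10 g. Origin at its centre. In the shaker at the start, three in each lane, behind the middle.
Things that resemble listed ones, but are neither listed nor needed, are in the scene too. What is shaped like the shaker but orange is not meant.

How it is judged (in metres and radians):
On the way:
1. the shaker is held mouth-down over the tray (angle between shaker's own z axis and vertical above 0.2 rad and horizontal distance between shaker_mouth and tray below 0.16 m and height (world z) of shaker_mouth above 0.01 m and contact force between the fingers and shaker above 0.5 N), for 0.1 s.
At the end, for the whole second after the job is handed in: All six chunks lie at rest inside the tray (centres within its outline and lower than 35 mm above its underside), at least two of them in each bay, and the shaker stands at rest on the worktop, upright within 0.1 rad, its centre at least 100 mm from the tray's centre (x of chunk_1 in the frame of tray between -0.085 and 0.085 m and y of chunk_1 in the frame of tray between -0.13 and 0.13 m and z of each of chunk_1, chunk_2, chunk_3, chunk_4, chunk_5, chunk_6 in the frame of tray below 0.035 m and linear speed of each of chunk_1, chunk_2, chunk_3, chunk_4, chunk_5, chunk_6 below 0.03 m/s and x of chunk_2 in the frame of tray between -0.085 and 0.085 m and y of chunk_2 in the frame of tray between -0.13 and 0.13 m and x of chunk_3 in the frame of tray between -0.085 and 0.085 m and y of chunk_3 in the frame of tray between -0.13 and 0.13 m and x of chunk_4 in the frame of tray between -0.085 and 0.085 m and y of chunk_4 in the frame of tray between -0.13 and 0.13 m and x of chunk_5 in the frame of tray between -0.085 and 0.085 m and y of chunk_5 in the frame of tray between -0.13 and 0.13 m and x of chunk_6 in the frame of tray between -0.085 and 0.085 m and y of chunk_6 in the frame of tray between -0.13 and 0.13 m and y of any of chunk_2, chunk_3, chunk_4, chunk_5, chunk_6 in the frame of tray above 0 m and y of any of chunk_1, chunk_3, chunk_4, chunk_5, chunk_6 in the frame of tray above 0 m and y of any of chunk_1, chunk_2, chunk_4, chunk_5, chunk_6 in the frame of tray above 0 m and y of any of chunk_1, chunk_2, chunk_3, chunk_5, chunk_6 in the frame of tray above 0 m and y of any of chunk_1, chunk_2, chunk_3, chunk_4, chunk_6 in the frame of tray above 0 m and y of any of chunk_1, chunk_2, chunk_3, chunk_4, chunk_5 in the frame of tray above 0 m and y of any of chunk_2, chunk_3, chunk_4, chunk_5, chunk_6 in the frame of tray below 0 m and y of any of chunk_1, chunk_3, chunk_4, chunk_5, chunk_6 in the frame of tray below 0 m and y of any of chunk_1, chunk_2, chunk_4, chunk_5, chunk_6 in the frame of tray below 0 m and y of any of chunk_1, chunk_2, chunk_3, chunk_5, chunk_6 in the frame of tray below 0 m and y of any of chunk_1, chunk_2, chunk_3, chunk_4, chunk_6 in the frame of tray below 0 m and y of any of chunk_1, chunk_2, chunk_3, chunk_4, chunk_5 in the frame of tray below 0 m and angle between shaker's own z axis and vertical below 0.1 rad and height (world z) of shaker between -0.01 and 0.006 m and horizontal distance between shaker and tray above 0.1 m and linear speed of shaker below 0.02 m/s); the robot touches nothing.
It fails at once if the gripper touches a chunk (contact force between the fingers and chunk_1 above 0.5 N or contact force between the fingers and chunk_2 above 0.5 N or contact force between the fingers and chunk_3 above 0.5 N or contact force between the fingers and chunk_4 above 0.5 N or contact force between the fingers and chunk_5 above 0.5 N or contact force between the fingers and chunk_6 above 0.5 N).
It also fails if it takes over 45 s, if anything falls off the work surface, if the arm or the gripper's body presses on something with over 40 N, if the wrist force passes 120 N, or if a joint passes its speed limit or range.

## Working session

There is one attempt and no reset: what is moved stays moved. The work goes in short steps, each a Python script; the robot and the scene stay as the last script left them, time stands still between calls to the robot, and variables do not carry over. Pictures are saved under pics/ and viewed, at most 10 in all, crops included, and the job is handed in when it is done.

```bash
mkdir -p pics; python3 - <<'E'
from station import r
import cv2,numpy as np,json
for n in ["scene","top"]:
    s=r.snapshot(n); cv2.imwrite(f"pics/{n}0.png",s["frame"][:,:,::-1])
    print(n,s["fx"],s["fy"],s["cx"],s["cy"],np.round(s["R"],4).tolist(),np.round(s["t"],4).tolist())
print(r.sense())
E
```

```text
scene 444.1891087217645 444.1891087217645 286.00207245918034 210.261342801053 [[0.8284, -0.5597, -0.0207], [-0.4075, -0.5769, -0.7079], [0.3843, 0.5948, -0.706]] [-0.504, 0.2483, 1.1451]
top 416.4751071339472 416.4751071339472 269.97441288001846 210.3000090511198 [[-0.0252, -0.9996, -0.0095], [-0.9968, 0.0259, -0.0763], [0.0765, 0.0076, -0.997]] [-0.0792, 0.5458, 1.0801]
{'clock': 0.1, 'joints': array([ 6.06922929e+01,  5.26030967e+00,  7.05707909e+01, -1.23953241e-04,
        1.04266929e+02, -3.25024810e+00]), 'joint_vel': array([ 0.02614279, -0.17147262, -0.12952015, -0.02239484, -0.01630461,
       -0.08181783]), 'joint_torque': array([ 2.40520567e-03, -4.47861564e+01, -4.07567418e+01,  7.00880494e-02,
        2.85104726e-02, -7.65312848e-05]), 'tcp_pos': array([0.26361284, 0.53906248, 0.40364514]), 'orientation': array([-1.79902121e+02, -5.43799532e-03,  1.53942506e+02]), 'contact_force': array([-0.09944974,  0.13893356, -0.12706308]), 'torque': array([ 0.00760156,  0.0185903 , -0.03673511]), 'gripper_force': 0.0, 'opening': 0.08759862238941904}
```

View pics/top0.png

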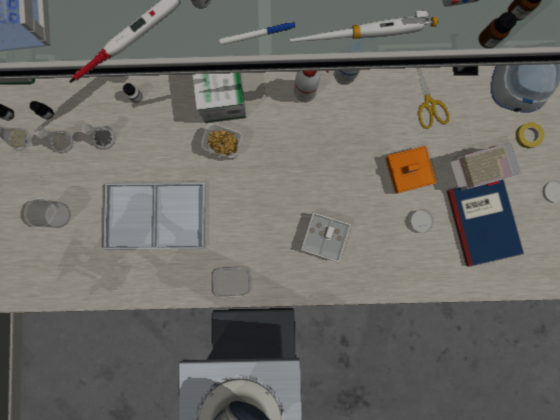

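View pics/scene0.png

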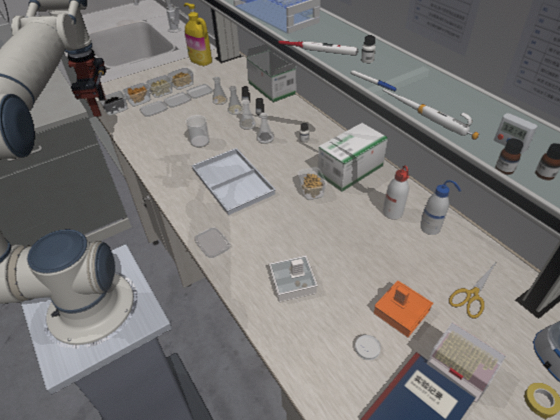

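```bash
python3 - <<'E'
import cv2,numpy as np
a=cv2.imread("pics/top0.png"); b=cv2.imread("pics/scene0.png")
A=cv2.resize(a[205:270,290:360],None,fx=5.5,fy=5.5,interpolation=cv2.INTER_CUBIC)
B=cv2.resize(b[248:308,260:325],None,fx=6,fy=6,interpolation=cv2.INTER_CUBIC)
C=cv2.resize(a[175:260,95:215],None,fx=5,fy=2.5,interpolation=cv2.INTER_CUBIC)
C=cv2.resize(a[175:255,92:212],None,fx=3.3,fy=3.3,interpolation=cv2.INTER_CUBIC)
im=np.zeros((600,800,3),np.uint8)
for p,x,y in((A,0,0),(B,395,0)): im[y:y+p.shape[0],x:x+p.shape[1]]=p
h=600-362
im[362:600,0:396]=C[:h]
cv2.imwrite("pics/crop1.png",im)
E
```

```text
(no output)
```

View pics/crop1.png

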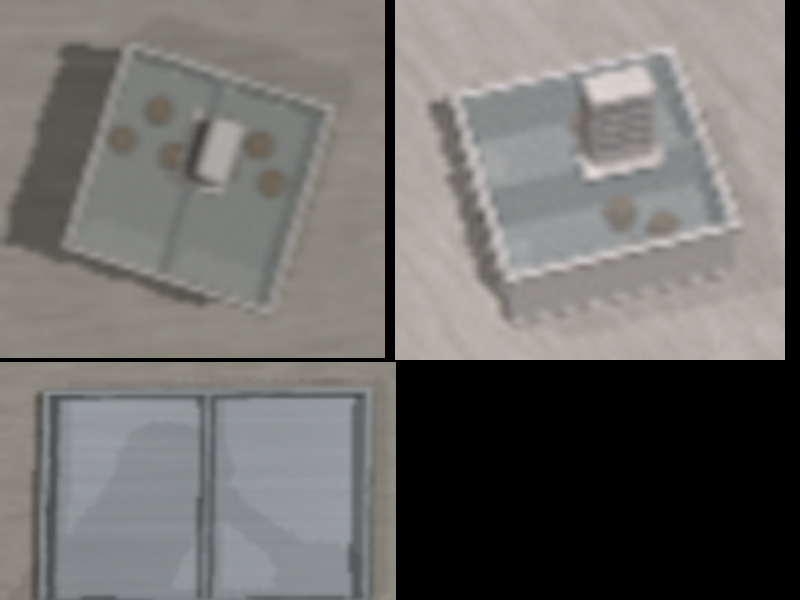

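```bash
cat > h.py <<'E'
from station import r
import cv2,numpy as np
from scipy.spatial.transform import Rotation as Ro
def px(s,uv,z):
    R=np.array(s["R"]);t=np.array(s["t"]);c=-R.T@t
    d=R.T@np.array([(uv[0]-s["cx"])/s["fx"],(uv[1]-s["cy"])/s["fy"],1]); return c+d*(z-c[2])/d[2]
def proj(s,X):
    p=s["R"]@np.array(X)+s["t"]; return np.round([s["fx"]*p[0]/p[2]+s["cx"],s["fy"]*p[1]/p[2]+s["cy"]],1)
def tool(p,yaw,tilt,off):
    """TCP pose so that shaker-frame point `off` (rel. underside origin) is at p; tilt>0 = front down"""
    R=Ro.from_euler('z',yaw,degrees=True)*Ro.from_euler('y',-tilt,degrees=True)
    g=np.array([.012,0,.066])+[0,0,.163]
    pos=np.array(p)+R.apply(g-np.array(off))
    T=R*Ro.from_euler('x',180,degrees=True)
    return pos, T.as_euler('xyz',degrees=True)
MOUTH=np.array([-.05,0,.0]); ORG=np.zeros(3)
E
python3 - <<'E'
from h import *
s=r.snapshot("top");
C=[np.array(c)/5.5-[.4,.4]+[290,205] for c in((130,48),(332,107),(268,308),(68,246))]
P=np.array([px(s,c,.036) for c in C]); print(P.round(4)); print("c",P.mean(0))
f=(P[0]+P[1]-P[2]-P[3])/2; print(f, np.degrees(np.arctan2(f[1],f[0]))); l=(P[0]+P[3]-P[1]-P[2])/2; print(l,np.degrees(np.arctan2(-l[0],l[1])))
# tray: subpixel rim by bright/dark profile
g=cv2.cvtColor(s["frame"],7).astype(int)
print(g[215,96:112],g[215,148:162],g[215,196:210]);print(g[178:192,130],g[178:192,180],g[240:256,130],g[240:256,180])
T=np.array([px(s,c,.022) for c in((103,183.5),(204,183),(205,248),(102,248.5))]); print(T.round(4),T.mean(0))
t=T[:,:2].mean(0)
for y in (0,180):
  for tl in (-5,0,35,40):
    sg=1 if y==0 else -1
    p,o=tool([t[0]+sg*.05,t[1],.045],y,tl,MOUTH)
    print(y,tl,p.round(3),r.inverse_kinematics(p,o))
c=P.mean(0); yaw=np.degrees(np.arctan2(f[1],f[0])); p,o=tool([c[0],c[1],0],yaw,0,ORG);print(p,o,r.inverse_kinematics(p,o))
E
```

```text
[[ 0.5316 -0.2055  0.036 ]
 [ 0.5012 -0.2997  0.036 ]
 [ 0.4078 -0.2661  0.036 ]
 [ 0.4391 -0.1733  0.036 ]]
c [ 0.46994558 -0.23615531  0.036     ]
[ 0.09293211 -0.0329341   0.        ] -19.513757809142643
[0.03080031 0.09347455 0.        ] -18.237300465051018
[138 137 138 138 136 117  93  93 121 129 107  88  85 115 137 139] [139 138 138 131 109  98 111 104 101 125 137 139 138 138] [154 152 130 104 101 109 126 130 117 117 124 124 125 129]
[138 139 135 126 125 126 131 100 133 152 156 156 153 152] [135 137 132 126 129 129 107  94 143 150 150 150 150 149] [138 136 135 136 137 135 125 109 125 105 120 127 131 137 138 136] [140 140 142 141 141 131 102 119 128 124 124 122 122 128 131 131]
[[0.6265 0.3495 0.022 ]
 [0.6207 0.0803 0.022 ]
 [0.4487 0.0799 0.022 ]
 [0.4542 0.3512 0.022 ]] [0.53752659 0.21519809 0.022     ]
0 -5 [0.669 0.215 0.268] [ 14.75007075  24.19645206  62.30452677   1.28507429  98.33297701
 104.88264717]
0 0 [0.65  0.215 0.274] [ 1.54826452e+01  1.89008032e+01  6.81835123e+01 -2.54444375e-14
  9.29156845e+01  1.05482645e+02]
0 35 [0.507 0.215 0.268] [ 23.43455457 -14.4278764  106.06549683 -15.84393767  56.67004495
 118.41132266]
0 40 [0.488 0.215 0.26 ] [ 25.04372645 -18.44975279 111.05425692 -20.21888533  51.93430651
 122.48742134]
180 -5 [0.406 0.215 0.268] [ 24.44673515 -18.20798327 106.14285355  -2.06900821  87.51304062
 -65.54564168]
180 0 [0.426 0.215 0.274] [ 22.73796416 -13.30608368 101.41871716   0.          91.88736651
 -67.26203584]
180 35 [0.568 0.215 0.268] [ 15.16359827  21.88508208  68.19907439  10.36905231 123.53198298
 -71.7116798 ]
180 40 [0.587 0.215 0.26 ] [ 14.52998868  26.93432474  63.4775993   11.82147565 128.07595184
 -71.41555956]
[ 0.48125632 -0.24016371  0.229     ] [180.           0.         -19.51375781] [-3.01451246e+01 -2.18370297e+00  9.59300881e+01 -2.54444375e-14
  8.62536149e+01  7.93686332e+01]
```

```bash
python3 - <<'E'
from h import *
p,o=tool([.470,-.236,.12],-18.9,0,ORG)
r.reach(p,o)
s=r.snapshot("wrist"); cv2.imwrite("pics/w1.png",s["frame"][:,:,::-1])
R=Ro.from_euler('z',-18.9,degrees=True)
for q in [(.05,.05,.036),(.05,-.05,.036),(-.05,-.05,.036),(-.05,.05,.036),(.027,.008,.086),(.027,-.008,.086),(-.003,-.008,.086),(-.003,.008,.086)]:
    print(q,proj(s,R.apply(q)+[.470,-.236,0]))
print(r.sense()["clock"])
E
```

```text
(0.05, 0.05, 0.036) [231.4 172.7]
(0.05, -0.05, 0.036) [331.6 172.9]
(-0.05, -0.05, 0.036) [327.4 265.4]
(-0.05, 0.05, 0.036) [235.3 265.3]
(0.027, 0.008, 0.086) [272.2 206.4]
(0.027, -0.008, 0.086) [291.  206.5]
(-0.003, -0.008, 0.086) [290.6 239.8]
(-0.003, 0.008, 0.086) [272.4 239.8]
3.05
```

View pics/w1.png

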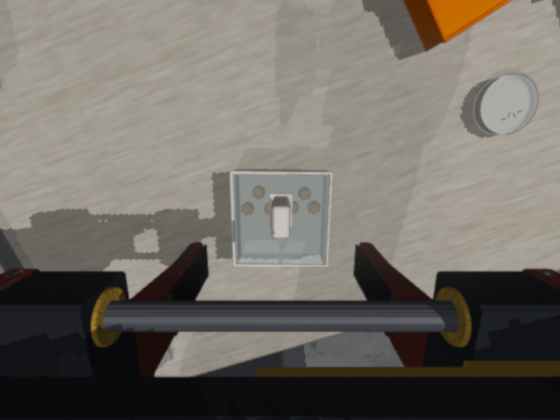

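```bash
python3 - <<'E'
from h import *
Y=-18.9
p,o=tool([.470,-.236,0],Y,0,ORG)
r.servo_line(p,speed=.12)
r.grab(50); s=r.sense(); print(s["opening"],s["gripper_force"],s["clock"])
p,o=tool([.470,-.236,.10],Y,-6,ORG)
r.servo_line(p,o,speed=.08)
s=r.sense(); print(s["contact_force"],s["opening"],s["clock"])
p,o=tool([.582,.215,.10],-1.2,-6,MOUTH)
r.servo_line(p,o,speed=.12)
s=r.sense(); print(s["opening"],s["tcp_pos"],p,s["clock"])
s=r.snapshot("scene"); f=s["frame"]
cv2.imwrite("pics/s2.png",f[:,:,::-1])
s=r.snapshot("top"); g=s["frame"]
im=np.hstack([cv2.resize(f[90:290,130:390],None,fx=1.5,fy=1.5),cv2.resize(g[120:300,60:260],None,fx=2,fy=300/180)])[:,:,::-1]
cv2.imwrite("pics/c2.png",im); print(im.shape)
E
```

```text
0.01578216991546333 49.99312698841095 5.3
[-0.86308983 -0.53400382 -3.89833045] 0.01603070969653822 6.7083
0.015650366540324888 [0.66757231 0.21302696 0.32133336] [0.6675786  0.21320738 0.32126475] 10.9333
(300, 790, 3)
```

View pics/c2.png

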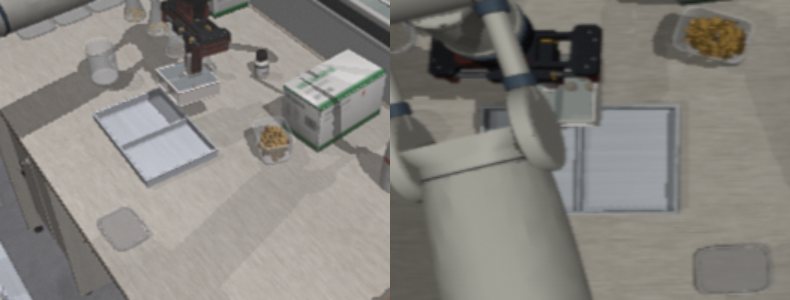

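```bash
python3 - <<'E'
from h import *
M=[.582,.2155,.042]
def go(tilt,v,d=(0,0,0)):
    p,o=tool(np.array(M)+d,-1.2,tilt,MOUTH); r.servo_line(p,o,speed=v)
go(-6,.08); go(8,.08)
for t in (15,20,25,30,36): go(t,.06)
for k in range(3):
    go(36,.1,(.006,0,.008)); go(36,.1)
r.wait(.3)
s=r.sense(); print(s["opening"],s["contact_force"],s["clock"])
f=r.snapshot("scene")["frame"]; g=r.snapshot("top")["frame"];w=r.snapshot("wrist")["frame"]
im=np.hstack([cv2.resize(f[90:240,150:350],None,fx=2,fy=2),cv2.resize(g[150:270,80:230],None,fx=400/150,fy=2.5)])
w=cv2.resize(w,(400,300)); im=np.vstack([im,np.hstack([w,w*0])])[:,:,::-1]
cv2.imwrite("pics/c3.png",im); print(im.shape)
E
```

```text
0.015421590555772316 [ 0.44703219  0.33210613 -2.16981664] 17.2583
(600, 800, 3)
```

View pics/c3.png

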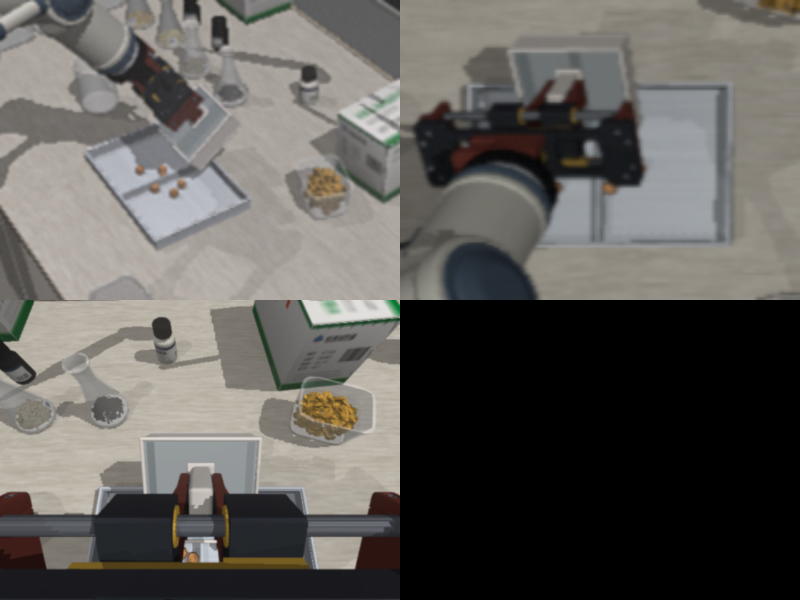

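```bash
python3 - <<'E'
from h import *
p,o=tool([.582,.2155,.10],-1.2,36,MOUTH); r.servo_line(p,speed=.12)
p,o=tool([.56,.15,.10],-6,15,ORG); r.servo_line(p,o,speed=.15)
p,o=tool([.470,-.20,.08],-18.9,0,ORG); r.servo_line(p,o,speed=.15)
p,o=tool([.470,-.20,.08],-18.9,0,ORG); r.wait(.2)
s=r.sense(); print(s["contact_force"],s["clock"])
f=r.snapshot("scene")["frame"]; g=r.snapshot("top")["frame"]
im=np.hstack([cv2.resize(f[140:220,180:280],None,fx=4,fy=4),cv2.resize(g[175:255,95:215],None,fx=400/120,fy=4)])
im2=np.hstack([cv2.resize(f[200:320,220:380],None,fx=2.5,fy=7/3),cv2.resize(g[190:290,270:390],None,fx=400/120,fy=2.8)])
im=np.vstack([im,im2])[:,:,::-1]
cv2.imwrite("pics/c4.png",im); print(im.shape)
E
```

```text
[-0.47780367 -0.1694282  -1.65481945] 21.3667
(600, 800, 3)
```

View pics/c4.png

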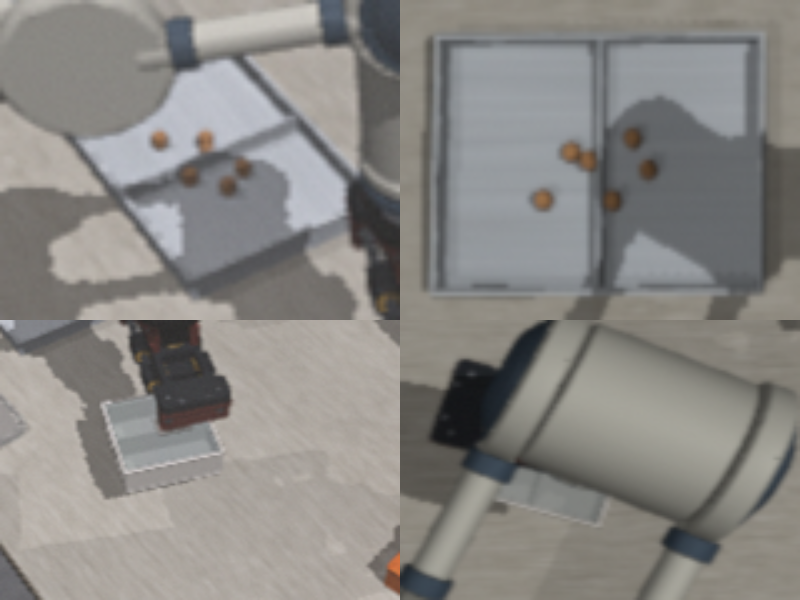

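All six chunks are in the tray, three in each bay: left bay at crop (542,199), (570,152) and (588,160), right bay at (633,138), (648,169) and (612,200). The shaker is empty and level, so I'll set it down.

```bash
python3 - <<'E'
from h import *
for z,v in((.01,.1),(.0005,.03)):
    p,o=tool([.470,-.20,z],-18.9,0,ORG); r.servo_line(p,speed=v)
print(r.sense()["contact_force"])
r.let_go(); r.wait(.2)
p,o=tool([.470,-.20,.15],-18.9,0,ORG); r.servo_line(p,speed=.12); r.wait(.3)
s=r.sense(); print(s["contact_force"],s["clock"])
f=r.snapshot("scene")["frame"]; w=r.snapshot("wrist")["frame"]
im=np.hstack([cv2.resize(f[140:320,180:360],(400,400)),cv2.resize(w,(400,400))])[:,:,::-1]
cv2.imwrite("pics/c5.png",im)
E
```

```text
[ 0.06105404  0.10322461 -2.08045102]
[ 0.79691667 -0.34258125 -0.08909522] 25.8667
```

View pics/c5.png

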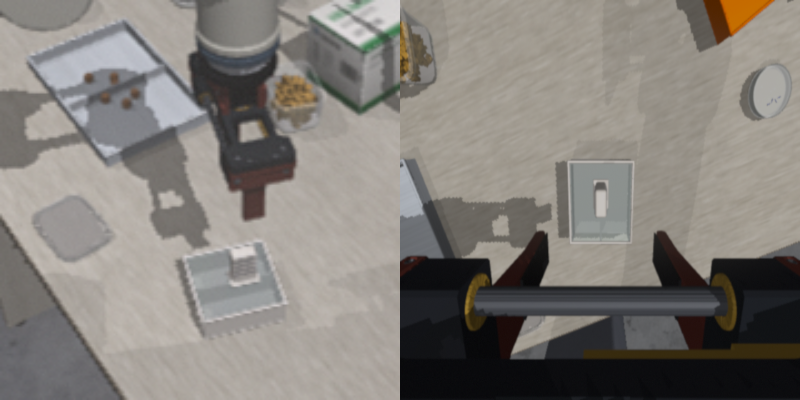

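The shaker stands flat and empty on the worktop (wrist view 570–633, 160–242), clear of the gripper, and the chunks are still in the tray.

```bash
python3 -c "
from station import r
print(r.hand_in())"
```

```text
the job is handed in; nothing more can be done
None
```

The job is handed in: all six chunks are in the tray, three in each bay, and the empty shaker stands flat on the worktop well clear of the tray; the hand-in gave no verdict.

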